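# Find the bush that is bored through and fit it to the sample lift

### The job

Two of the three bushes in the dark nest were bored only half-way and the black liners hide it. Try the plug gauge in them, gently, to find the one it enters right up to its shoulder, then stand the gauge back in its block. Slide that bush fully down onto the bare guide post of the sample lift and let go, leaving the other two bushes in their seats.

Things in the scene. Friction and masses are not known exactly. Their poses are not given: they have to be found in the camera images.
- bush_1: Bronze flanged bush with a black plastic liner, flange down in the left (+y) seat of the nest. Origin: centre of its underside, z up. Height 46 mm; flange 44 mm across, 4 mm thick; body above it 34 mm across (grip it there, from above). 0.16 kg. Opening at the top 18 mm, the liner's bore just below it 16 mm. Over 20 N pressed down on any bush crushes its liner.
- bush_2: Middle bush, the same outside as bush_1. One of the three (it varies) is bored 16 mm right through; in the other two the bore narrows inside to an 11 mm pilot hole from 22 mm below the top, and the gauge pin stops dead on that step, its tip 24 mm above the bush's underside.
- bush_3: Right (-y) bush, the same outside as bush_1. A liner has a little side play in its bush and a bush 1.5 mm in its seat, so a bore is only roughly where the bush is measured and gives way sideways to the pin. The underside's opening is 17 mm, the good one's bore above it 16 mm, bevelled.
- nest: Fixed dark plastic strip, 64 x 204 x 11 mm (its own x, y, z), with three round seats of 47 mm diameter, 5 mm deep (seat floor 6 mm above the bench), in a row along its y axis at y = +65, 0 and -65 mm, one for each bush. Origin: centre of its underside.
- gauge: Plug gauge standing pin down in the gauge block. Origin: centre of the pin's tip face; z runs up the gauge. Steel pin 15 mm across, 44 mm long, first 2.5 mm tapered to 11 mm; shoulder disc 28 mm across, z 44 to 50 mm; aluminium hexagonal handle 22 mm across flats, z 50 to 105 mm, one pair of flats facing its own +y and -y. 0.16 kg.
- gauge_tip (a point): Centre of the gauge pin's tip face (the same point as the gauge's origin). Pin home in a bush (shoulder on the rim): this point is 2 mm above the bush's underside.
- gauge_block: Fixed aluminium block, 60 x 60 x 52 mm, origin at the centre of its underside. One vertical hole in the middle of its top, 18 mm across with a 2 mm bevel, 49 mm deep. The gauge stands in it with its shoulder on the block's top (gauge origin 8 mm above the block's).
- lift_base: Fixed base of the sample lift: grey plate 70 x 140 x 10 mm (own x, y, z), origin at the centre of its underside, two upright steel posts at y = +36 and -36 mm; the one at +36 already wears its bush (fixed), the other is bare. Posts are 15 mm across and rise 40 mm (top 4 mm tapered to 11 mm) from a round shoulder 48 mm across, top 20 mm above the bench. Over 20 N on the base strains it.
- post_seat (a point): Centre of the top face of the shoulder of the bare post, on the post's axis: a seated bush has the centre of its underside here.
There are look-alikes about, which are no part of the job. Leave any blue look-alike of the bush_1 alone.

How it is judged:
On the way, in this order (a step that is already met when the one before it is completed fails the run):
1. the gauge pin is in a bush that stands in the nest, right up to its shoulder (within 8 mm) (((horizontal distance between gauge_tip and bush_1 below 0.004 m and z of gauge_tip in the frame of bush_1 between -0.002 and 0.01 m and angle between the z axis of gauge and the z axis of bush_1, either way round below 0.1 rad and distance between bush_1 and nest below 0.08 m) or (horizontal distance between gauge_tip and bush_2 below 0.004 m and z of gauge_tip in the frame of bush_2 between -0.002 and 0.01 m and angle between the z axis of gauge and the z axis of bush_2, either way round below 0.1 rad and distance between bush_2 and nest below 0.08 m) or (horizontal distance between gauge_tip and bush_3 below 0.004 m and z of gauge_tip in the frame of bush_3 between -0.002 and 0.01 m and angle between the z axis of gauge and the z axis of bush_3, either way round below 0.1 rad and distance between bush_3 and nest below 0.08 m))), for 0.1 s.
2. the gauge stands in the hole of its block again, shoulder on the block (within 3 mm) (horizontal distance between gauge and gauge_block below 0.004 m and z of gauge in the frame of gauge_block below 0.011 m and angle between gauge's own z axis and vertical below 0.08 rad and contact force between the fingers and gauge below 0.2 N), for 0.1 s.
At the end, for the whole second after the job is handed in: One bush stands upright on the bare post, its underside within 3 mm of the shoulder and of the post's axis; the other two bushes are upright within 6 mm of where they started; the gauge stands upright in its block, within 3 mm of fully down and 4 mm of the hole's centre; all released and at rest ((((horizontal distance between bush_1 and post_seat below 0.003 m and z of bush_1 in the frame of post_seat below 0.003 m and angle between bush_1's own z axis and vertical below 0.08 rad) and (distance of bush_2 from where it was at the start of the episode below 0.006 m and angle between bush_2's own z axis and vertical below 0.08 rad) and (distance of bush_3 from where it was at the start of the episode below 0.006 m and angle between bush_3's own z axis and vertical below 0.08 rad)) or ((horizontal distance between bush_2 and post_seat below 0.003 m and z of bush_2 in the frame of post_seat below 0.003 m and angle between bush_2's own z axis and vertical below 0.08 rad) and (distance of bush_1 from where it was at the start of the episode below 0.006 m and angle between bush_1's own z axis and vertical below 0.08 rad) and (distance of bush_3 from where it was at the start of the episode below 0.006 m and angle between bush_3's own z axis and vertical below 0.08 rad)) or ((horizontal distance between bush_3 and post_seat below 0.003 m and z of bush_3 in the frame of post_seat below 0.003 m and angle between bush_3's own z axis and vertical below 0.08 rad) and (distance of bush_1 from where it was at the start of the episode below 0.006 m and angle between bush_1's own z axis and vertical below 0.08 rad) and (distance of bush_2 from where it was at the start of the episode below 0.006 m and angle between bush_2's own z axis and vertical below 0.08 rad))) and horizontal distance between gauge and gauge_block below 0.004 m and z of gauge in the frame of gauge_block below 0.011 m and angle between gauge's own z axis and vertical below 0.08 rad and linear speed of each of bush_1, bush_2, bush_3, gauge below 0.02 m/s); the robot touches nothing.
It fails at once if a bush in the nest is pressed down with more than 20 N (contact force between any of bush_1, bush_2, bush_3 and nest above 20 N).
It fails at once if the lift base is loaded with more than 20 N (contact force between lift_base and anything else above 20 N).
It also fails if it takes over 72 s, if anything falls off the work surface, if the arm or the gripper's body presses on something with over 40 N, if the wrist force passes 120 N, or if a joint passes its speed limit or range.

### The arm

A 6-joint arm with a two-finger parallel gripper is mounted at the origin on a cart in front of the work surface, level with it; the furniture and walls round the work are solid. World frame = base frame: x ahead of the robot, y to its left, z up, the work surface at z = 0. Lengths are in m, angles in rad, forces in N, time in s.
With the tool pointing down it reaches from about 0.4 to 0.925 m from the base axis. Payload 3.4 kg.
Tool frame: the origin (TCP) lies midway between the tips of the shut fingers; the grasp point (between the pads) lies r.pinch_z behind it (r.pinch_z is the distance from the TCP to the grasp point, in m); z points along the fingers, y is the line along which they close (so a half turn about z gives the same grasp; the last joint's range is limited). The gripper opens to 85 mm and grips with 20 to 120 N. Pads are 22 mm wide; open, the fingers measure 114 mm over their backs; the gripper's body (76 mm by 85 mm) begins 54 mm behind the grasp point. The pads swing forward as they close: fully open they stand 13 mm farther back than shut.
Start: joints at [-1.284, 0.307, 1.506, -0, 1.328, -0.073], TCP at [0.202, -0.538, 0.231] pointing down, gripper open.
Joint ranges: [-3.12, 3.12], [-1.05, 2.28], [0.14, 2.33], [-1.42, 4.57], [0.1, 2.73], [-2.68, 2.68]. Speed limits (rad/s): [2.57, 2.57, 3.14, 3.14, 3.14, 3.14].

### API

Orientations are given as [roll, pitch, yaw] about the fixed x, y, z axes, in that order (R = Rz(yaw) Ry(pitch) Rx(roll)).
In Python, from bench import state, vision, ticket, r gives the robot as it stands. The module is installed in compiled form; this text tells all that it offers.
- The arm moves only by the tool move_arm, never from a script. Its argument "commands" is a list of rows, each an object with "xyz": the shift along the world's x, y, z in mm, a list of three; "yaw": the turn about the world's z in rad; "claw": the closure, from -1 (fully open) to 1 (shut). A call has 1 to 20 rows; each row is the pose to reach, as a shift and turn from the pose commanded when the call began; what a row does not reach only later rows make up. A row lasts 1/8 s, in which the tool goes at most 62.5 mm and 10.7 degrees, less where a joint would pass 70% of its speed; a pose out of reach is approached as far as the arm can. A call with a gripper value outside its range is refused whole. The fingers move at their own pace and stop on an object; the grip force is fixed at half the most. Time passes only in rows, so rows that repeat a pose let the fingers close. It gives the time, the measured TCP pose, the force, the opening and the grip force at its end, in the units of the state.
- state(): the state, without advancing time (a new reading comes with each control period).
- vision.camera(name): name is "scene" or "top" or "wrist"; returns a dict with "color" (420x560x3 uint8, red, green, blue), "K" (3x3 intrinsics, pixels), "position" and "orientation" of the camera in the world; the wrist camera has in their place "tool_from_camera" (4x4, takes a point from camera to tool coordinates, whose origin is the TCP and whose axes are the flange's). Camera axes: x right, y up, looking along -z (the intrinsics and any distortion apply to the point x, -y, -z); pixel columns grow to the right and rows downward; lengths in m; the calibration is good to about 2 mm. A picture is of the moment at which its call begins: read the wrist's pose just before it. There is no depth.
- ticket.hand_in(): hands the job in; it is judged then, once.
The state is a dict: "time_s": time; "joint_positions": joint angles; "joint_velocities": joint speeds; "joint_efforts": joint torques, N m; "tcp_pos": TCP position; "orientation": TCP orientation; "wrist_force": force on the tool from outside, world axes, zero at the start; "wrist_torque": the same for the moment, N m; "finger_gap": finger opening in m; "finger_force": force on a finger pad.
Only numpy, scipy, OpenCV 4.12 (cv2) and the standard library are available. Lean on these libraries where they do the work, as an engineer would, in place of code of your own. Each camera call takes 0.05 s, during which the arm holds its last target. There are 200 camera calls.

## Working session

There is one attempt and no reset: what is moved stays moved. The work goes in short steps, Python scripts to look and compute and a tool call to move; the robot and the scene stay as the last step left them, time stands still between calls to the robot, and variables do not carry over. Pictures are saved under pics/ and viewed, at most 13 in all, crops included, and the job is handed in when it is done.

Besides the shell and the picture viewer there is one more tool, called as a command line: name --argument value ..., lists and objects as JSON in quotes. move_arm: Moves the arm, as the interface text tells. Its arguments: {"type":"object","properties":{"commands":{"type":"array"}},"required":["commands"]}

```bash
mkdir -p pics; cat > h.py <<'E'
import numpy as np, cv2
from bench import state, vision, ticket, r
from scipy.spatial.transform import Rotation as Ro
def rot(o):
    o=np.array(o,float)
    if o.shape==(3,3): return o
    return Ro.from_euler('xyz',o).as_matrix() if o.size==3 else None
def cam(n):
    s=state(); c=vision.camera(n)
    if n=='wrist':
        T=np.eye(4); T[:3,:3]=rot(s['orientation']); T[:3,3]=s['tcp_pos']; c['T']=T@np.array(c['tool_from_camera'])
    else:
        T=np.eye(4); T[:3,:3]=rot(c['orientation']); T[:3,3]=c['position']; c['T']=T
    c['K']=np.array(c['K']); return c
def ray(c,u,v):
    K=c['K']; d=np.array([(u-K[0,2])/K[0,0],-(v-K[1,2])/K[1,1],-1]); return c['T'][:3,3],c['T'][:3,:3]@d
def plane(c,u,v,z):
    o,d=ray(c,u,v); return o+d*(z-o[2])/d[2]
def proj(c,p):
    q=np.linalg.inv(c['T'])@np.append(p,1); K=c['K']; return np.array([K[0,0]*q[0]/-q[2]+K[0,2],K[1,1]*-q[1]/-q[2]+K[1,2]])
def save(c,f,crop=None,s=1):
    im=c['color'][:,:,::-1]
    if crop: x0,y0,x1,y1=crop; im=im[y0:y1,x0:x1]
    cv2.imwrite('pics/'+f,cv2.resize(im,None,fx=s,fy=s))
E
python3 - <<'E'
from h import *
s=state();print(s,r.pinch_z)
a=cam('top');b=cam('scene')
for c in(a,b): print({k:v for k,v in c.items() if k!='color'})
save(a,'top.png',None,1.4);save(b,'scene.png',None,1.4)
E
```

```text
{'time_s': 0.0, 'joint_positions': array([-1.28451386e+00,  3.07579329e-01,  1.50771159e+00, -1.88445165e-06,
        1.32838680e+00, -7.35206619e-02]), 'joint_velocities': array([-0.00080491,  0.00215485,  0.00080736,  0.00055176,  0.00200684,
        0.00050363]), 'joint_efforts': array([-2.43758819e-03, -4.57551527e+01, -2.51911730e+01, -1.00020327e-04,
        1.31453422e-02,  2.57125372e-06]), 'tcp_pos': array([ 0.20221447, -0.5375055 ,  0.23036301]), 'orientation': array([-3.13951309e+00, -1.51333352e-04,  3.59803428e-01]), 'wrist_force': array([-0.00100869,  0.25981677,  0.8272175 ]), 'wrist_torque': array([-0.02133708,  0.01045096,  0.0060785 ]), 'finger_force': 0.0, 'finger_gap': 0.08537393219575648} 0.0187
{'K': array([[464.18323433,   0.        , 282.34466466],
       [  0.        , 464.18323433, 213.74431761],
       [  0.        ,   0.        ,   1.        ]]), 'position': array([ 0.48231799, -0.19632452,  0.9055398 ]), 'orientation': array([ 0.03904684, -0.00399361, -1.59249675]), 'T': array([[-0.02169854,  0.99900589, -0.03894114,  0.48231799],
       [-0.99975658, -0.02152632,  0.00483667, -0.19632452],
       [ 0.0039936 ,  0.03903661,  0.9992298 ,  0.9055398 ],
       [ 0.        ,  0.        ,  0.        ,  1.        ]])}
{'K': array([[432.61646539,   0.        , 280.41259504],
       [  0.        , 432.61646539, 212.4815098 ],
       [  0.        ,   0.        ,   1.        ]]), 'position': array([0.20888036, 0.40048392, 0.58804113]), 'orientation': array([ 0.90242482,  0.01005805, -2.67462078]), 'T': array([[-0.89289043,  0.27193461, -0.35888473,  0.20888036],
       [-0.45016166, -0.55691361,  0.69799836,  0.40048392],
       [-0.01005788,  0.7847922 ,  0.61967737,  0.58804113],
       [ 0.        ,  0.        ,  0.        ,  1.        ]])}
```

View pics/top.png

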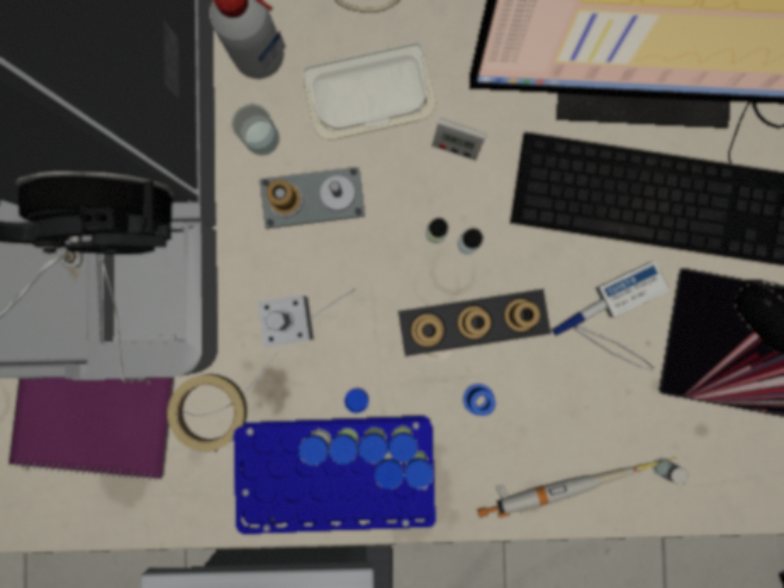

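View pics/scene.png

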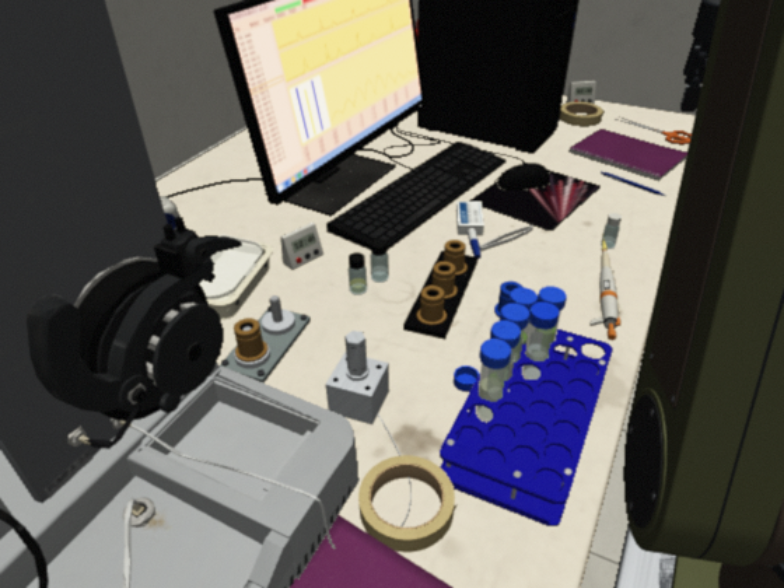

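Top picture (scaled ×1.4): nest bushes are at (428,330), (474,322) and (522,315), the gauge and block at (286,320), the lift base at (312,197), and the bare post at (337,188). The scene view confirms the layout.

```bash
python3 - <<'E'
from h import *
a=cam('top')
hsv=cv2.cvtColor(a['color'],cv2.COLOR_RGB2HSV)
for n,u,v,z in[('b1',428,330,.052),('b2',474,322,.052),('b3',522,315,.052),('g',279,321,.113),('blk',286,320,.052),('post',336,187,.060),('bushed',280,190,.066)]:
    print(n,plane(a,u/1.4,v/1.4,z).round(4))
m=(hsv[...,2]<75).astype(np.uint8)*255
m[:, :270]=0; m[:,400:]=0; m[:195]=0;m[260:]=0
m=cv2.morphologyEx(m,cv2.MORPH_CLOSE,np.ones((25,25)))
for c in cv2.findContours(m,0,2)[0]:
    if cv2.contourArea(c)>1500:
        p=[plane(a,*q,.011)[:2] for q in cv2.boxPoints(cv2.minAreaRect(c))]; print(np.round(p,4),np.mean(p,0))
for n,u,v in[('lift',[262,360,365,268],[178,168,217,228])]:
    print(n,[plane(a,x/1.4,y/1.4,.01).round(4) for x,y in zip(u,v)])
print(vision.camera('wrist')['tool_from_camera'],vision.camera('wrist')['K'])
E
```

```text
b1 [ 0.4743 -0.2425  0.052 ]
b2 [ 0.4835 -0.3032  0.052 ]
b3 [ 0.4913 -0.3665  0.052 ]
g [ 0.4897 -0.058   0.113 ]
blk [ 0.4914 -0.0565  0.052 ]
post [ 0.6641 -0.1259  0.06  ]
bushed [ 0.6604 -0.0536  0.066 ]
[[ 0.5002 -0.2048]
 [ 0.5272 -0.4097]
 [ 0.4677 -0.417 ]
 [ 0.4409 -0.2126]] [ 0.48399727 -0.31102166]
lift [array([ 0.6896, -0.0193,  0.01  ]), array([ 0.7008, -0.1556,  0.01  ]), array([ 0.6321, -0.1612,  0.01  ]), array([ 0.6197, -0.0267,  0.01  ])]
[[-1.06825420e-03  9.63260968e-01  2.68565013e-01  6.77794974e-02]
 [ 9.99999427e-01  1.01184350e-03  3.48460257e-04  1.36006053e-04]
 [ 6.39124014e-05  2.68565231e-01 -9.63261497e-01 -1.41878063e-01]
 [ 0.00000000e+00  0.00000000e+00  0.00000000e+00  1.00000000e+00]] [[316.33429526   0.         279.19332739]
 [  0.         316.33429526 209.25156043]
 [  0.           0.           1.        ]]
```

move_arm --commands '[{"xyz": [50, 40, 0], "yaw": -0.1, "claw": -1}, {"xyz": [100, 80, 0], "yaw": -0.2, "claw": -1}, {"xyz": [145, 120, 0], "yaw": -0.23, "claw": -1}, {"xyz": [190, 160, 0], "yaw": -0.23, "claw": -1}, {"xyz": [240, 200, -20], "yaw": -0.23, "claw": -1}, {"xyz": [282, 235, -40], "yaw": -0.23, "claw": -1}, {"xyz": [282, 235, -70], "yaw": -0.23, "claw": -1}, {"xyz": [282, 235, -70], "yaw": -0.23, "claw": -1}, {"xyz": [282, 235, -70], "yaw": -0.23, "claw": -1}, {"xyz": [282, 235, -70], "yaw": -0.23, "claw": -1}]'

```text
time_s: 1.5
tcp_pos: [0.4847, -0.3045, 0.1628]
orientation: [3.14, -0.002, 0.128]
wrist_force: [0.6, -0.0, -0.2]
finger_gap: 0.085
finger_force: 0.0
```

```bash
python3 - <<'E'
from h import *
c=cam('wrist');save(c,'w1.png',None,1.4);np.save('w1.npy',c['T'])
cv2.imwrite('w1raw.png',c['color'][:,:,::-1])
for n,p in[('b1',(.4743,-.2425,.052)),('b2',(.4835,-.3032,.052)),('b3',(.4913,-.3665,.052))]: print(n,proj(c,p)*1.4)
E
```

```text
b1 [284.26969372 292.9768419 ]
b2 [387.95280622 290.61411328]
b3 [495.73022023 291.05201803]
```

View pics/w1.png

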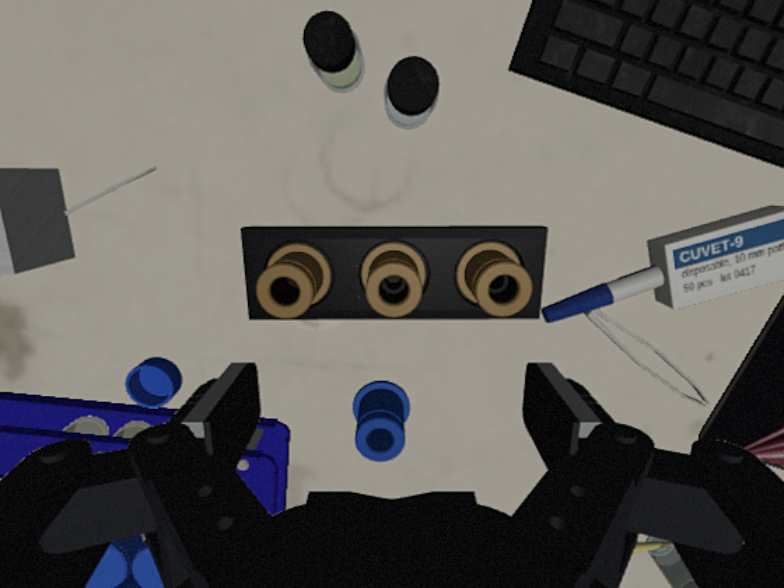

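Wrist picture: bush tops are at about (286,289), (393,290) and (502,290) in the ×1.4 view. The blue decoy is at (380,435), and the block edge is at the left.

```bash
cat >> h.py <<'E'
def holes(c,guess,z,thr=60,win=22):
    """centre of dark disc inside bronze ring near guess, by ellipse fit"""
    g=cv2.cvtColor(c['color'],cv2.COLOR_RGB2GRAY); out=[]
    for u,v in guess:
        x0,y0=int(u)-win,int(v)-win; k=4
        w=cv2.GaussianBlur(cv2.resize(g[y0:y0+2*win,x0:x0+2*win],None,fx=k,fy=k,interpolation=cv2.INTER_CUBIC),(0,0),2)
        m=(w<thr).astype(np.uint8); n,l=cv2.connectedComponents(m)
        i=l[win*k,win*k]
        if i==0: out.append(None);continue
        ct=max(cv2.findContours((l==i).astype(np.uint8),0,1)[0],key=cv2.contourArea)
        e=cv2.fitEllipse(cv2.convexHull(ct)); p=((e[0][0]+.5)/k-.5+x0,(e[0][1]+.5)/k-.5+y0)
        out.append((np.round(p,2),np.round(np.array(e[1])/k,2),plane(c,*p,z).round(4)))
    return out
E
python3 - <<'E'
from h import *
c=cam('wrist')
for t in(50,65,80):
    for o in holes(c,[(285/1.4,290/1.4),(393/1.4,290/1.4),(502/1.4,290/1.4)],.052,t,): print(t,o)
hsv=cv2.cvtColor(c['color'],cv2.COLOR_RGB2HSV)
print(hsv[207,170:235].tolist())
E
```

```text
50 (array([203.02, 207.61]), array([20.14, 21.98]), array([ 0.4757, -0.2424,  0.052 ]))
50 (array([280.96, 206.68]), array([20.54, 21.76]), array([ 0.4846, -0.3062,  0.052 ]))
50 (array([359.48, 206.25]), array([20.21, 22.06]), array([ 0.4932, -0.3706,  0.052 ]))
65 (array([202.96, 207.73]), array([21.04, 22.8 ]), array([ 0.4756, -0.2423,  0.052 ]))
65 (array([281.  , 206.78]), array([21.41, 22.42]), array([ 0.4846, -0.3063,  0.052 ]))
65 (array([359.6 , 206.36]), array([21.07, 22.83]), array([ 0.4931, -0.3707,  0.052 ]))
80 (array([202.84, 207.88]), array([22.14, 23.78]), array([ 0.4754, -0.2422,  0.052 ]))
80 (array([281.03, 206.92]), array([22.33, 23.15]), array([ 0.4844, -0.3063,  0.052 ]))
80 (array([359.7 , 206.46]), array([21.93, 23.66]), array([ 0.4931, -0.3708,  0.052 ]))
[[21, 23, 155], [21, 23, 156], [20, 25, 156], [21, 23, 157], [21, 25, 163], [21, 28, 154], [120, 51, 10], [100, 90, 17], [120, 10, 25], [30, 40, 19], [30, 12, 21], [140, 64, 12], [12, 92, 36], [19, 124, 84], [18, 118, 117], [18, 125, 114], [18, 121, 114], [18, 115, 115], [18, 117, 113], [19, 119, 114], [19, 120, 113], [18, 127, 104], [17, 135, 85], [18, 181, 24], [60, 255, 1], [0, 255, 3], [13, 255, 7], [75, 255, 2], [165, 128, 8], [64, 255, 7], [50, 128, 6], [54, 255, 5], [170, 109, 7], [120, 153, 5], [0, 0, 0], [30, 198, 9], [60, 255, 4], [8, 113, 9], [60, 255, 7], [0, 0, 0], [12, 71, 18], [105, 128, 8], [120, 255, 2], [5, 148, 19], [18, 124, 70], [18, 116, 112], [18, 115, 120], [19, 116, 119], [19, 114, 119], [18, 115, 118], [19, 114, 119], [18, 116, 117], [19, 125, 102], [19, 129, 83], [20, 172, 43], [19, 133, 65], [19, 158, 34], [18, 128, 68], [18, 118, 110], [18, 111, 126], [18, 111, 122], [19, 118, 121], [18, 114, 123], [18, 114, 101], [135, 18, 29]]
```

move_arm --commands '[{"xyz": [0, 40, 30], "yaw": -0.03, "claw": -1}, {"xyz": [0, 95, 70], "yaw": -0.06, "claw": -1}, {"xyz": [0, 150, 70], "yaw": -0.1, "claw": -1}, {"xyz": [2, 200, 70], "yaw": -0.13, "claw": -1}, {"xyz": [5, 246, 70], "yaw": -0.13, "claw": -1}, {"xyz": [5, 246, 70], "yaw": -0.13, "claw": -1}, {"xyz": [5, 246, 70], "yaw": -0.13, "claw": -1}]'

```text
time_s: 2.48
tcp_pos: [0.4896, -0.0578, 0.2319]
orientation: [3.141, -0.001, 0.0]
wrist_force: [0.6, 0.1, -1.5]
finger_gap: 0.0853
finger_force: 0.0
```

```bash
python3 - <<'E'
from h import *
c=cam('wrist');print(state()['tcp_pos'],state()['orientation']);print(proj(c,(.4897,-.058,.113)))
save(c,'w2.png',(150,100,450,320),2.6);cv2.imwrite('w2raw.png',c['color'][:,:,::-1])
np.save('w2T.npy',c['T'])
E
```

```text
[ 0.48963506 -0.05823516  0.23176065] [ 3.14078424e+00 -9.31740861e-04 -9.86163691e-04]
[279.18086462 203.82127939]
```

View pics/w2.png

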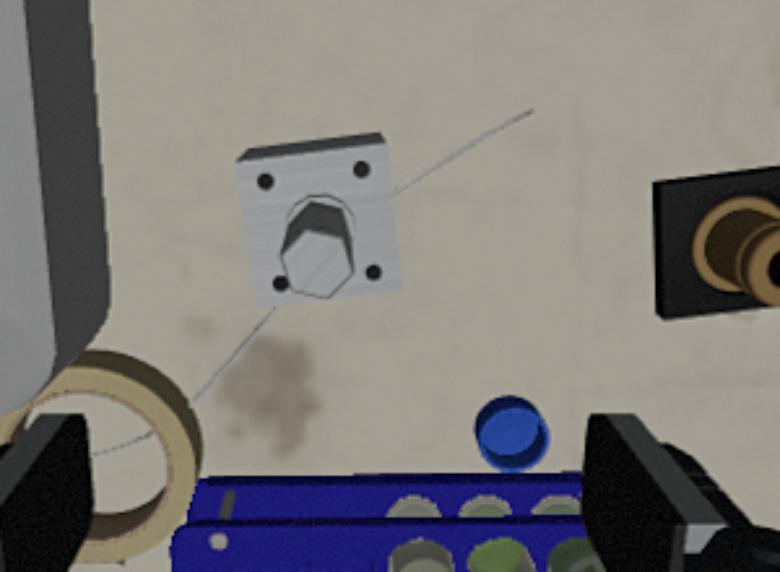

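Crop: hex handle top is centred near (318,263), raw (272,201). The block top's edges tilt about 8°. The tray wall is at the left, well clear.

```bash
python3 - <<'E'
from h import *
im=cv2.imread('w2raw.png');T=np.load('w2T.npy')
c=cam('wrist'); c['T']=T
g=cv2.cvtColor(im,cv2.COLOR_BGR2GRAY)
k=4;x0,y0=250,175
w=cv2.resize(g[y0:225,x0:295],None,fx=k,fy=k,interpolation=cv2.INTER_CUBIC);w=cv2.GaussianBlur(w,(0,0),2)
print(g[185:220:2,254:292:2])
for th in (170,180,190,200):
    m=(w>th).astype(np.uint8);m=cv2.morphologyEx(m,cv2.MORPH_OPEN,np.ones((9,9)));n,l,st,cen=cv2.connectedComponentsWithStats(m)
    i=l[(201-y0)*k,(272-x0)*k]
    if i:
        ct=max(cv2.findContours((l==i).astype(np.uint8),0,1)[0],key=cv2.contourArea)
        a=cv2.approxPolyDP(cv2.convexHull(ct),6,True)[:,0]/k+[x0,y0]
        print(th,st[i],a.round(1).tolist(),cen[i]/k+[x0,y0],plane(c,*(cen[i]/k+[x0,y0]),.113))
E
```

```text
[[151 151 151 138  47  57  59  62  61  61  62  62  59  62  64 159 132 151
  150]
 [155 155 157 107  52  60  55  61  57  55  45  54  65  63  56 146 140 151
  151]
 [154 153 160  62  55  45  93 150 117  99  74  64  62  62  61 115 148 153
  150]
 [156 155 154  47  54  86 159 155 154 160 160 155 130 110  60  78 150 154
  152]
 [156 157 143  49  84 157 155 151 154 155 155 153 154 152  77  70 159 151
  153]
 [157 158  90  79 156 157 150 154 156 157 154 150 149 152 126  53 160 150
  150]
 [154 154  67 156 158 151 153 154 155 153 152 150 148 154 148  47 159 151
  151]
 [152 157 109 159 151 152 156 156 155 153 151 147 153 154 154  62 153 152
  152]
 [155 155 126 157 151 154 156 155 152 153 148 151 154 153 156 100 141 153
  157]
 [154 157 147 138 154 154 157 153 154 148 151 155 152 153 150 137 127 155
  135]
 [161 156 161 111 158 156 153 153 147 151 155 153 152 150 155 132 140 155
  119]
 [151   9  15  72 163 154 153 148 150 153 152 152 153 154 130 141 156 155
  154]
 [144  20  24  27 152 153 150 149 153 152 152 152 154 131 140 156 153 152
  149]
 [156  64  46 134 117 142 144 155 154 152 154 152 131 137 152 149 149 149
  150]
 [157 161 163 157 155 158 149 115 118 144 146 131 137 154 153 153 154 153
  154]
 [153 155 153 155 154 155 156 156 156 157 157 155 160 159 160 158 158 157
  158]
 [151 154 155 157 157 159 157 159 159 159 158 160 156 157 157 156 157 157
  157]
 [148 152 159 156 156 158 157 155 158 157 159 158 158 156 155 157 157 157
  158]]
```

```bash
python3 - <<'E'
from h import *
c=cam('wrist'); T2=c['T'].copy(); c['T']=np.load('w2T.npy')
V=np.array([(267.8,188.8),(282,191),(285,203.5),(275.5,214),(260,211),(257.5,199)])
P=np.array([plane(c,*v,.113)[:2] for v in V]);m=P.mean(0);print(m)
d=P-m;print(np.hypot(*d.T)*1000);print((np.degrees(np.arctan2(d[:,1],d[:,0])))%60)
# block top corners (crop px)
B=np.array([(237,160),(385,140),(402,287),(258,306)])/2.6+[150,100]
Q=np.array([plane(c,*v,.052)[:2] for v in B]);print(Q.mean(0),Q)
E
```

```text
[ 0.49192709 -0.05129751]
[11.19712171 12.73727575 11.8198501  11.79873548 12.97035905 11.85415435]
[14.75903859 14.48091951 20.50172284 17.41158653 11.31006005 20.1963079 ]
[ 0.49235665 -0.0519391 ] [[ 0.51819468 -0.01954833]
 [ 0.52584911 -0.07711985]
 [ 0.46669295 -0.08491962]
 [ 0.45868988 -0.02616861]]
```

move_arm --commands '[{"xyz": [2, 6, -30], "yaw": 0.14, "claw": -1}, {"xyz": [2.5, 6.6, -70], "yaw": 0.28, "claw": -1}, {"xyz": [2.5, 6.6, -120], "yaw": 0.28, "claw": -1}, {"xyz": [2.5, 6.6, -164], "yaw": 0.28, "claw": -1}, {"xyz": [2.5, 6.6, -164], "yaw": 0.28, "claw": -1}, {"xyz": [2.5, 6.6, -164], "yaw": 0.28, "claw": -1}, {"xyz": [2.5, 6.6, -164], "yaw": 0.28, "claw": 1}, {"xyz": [2.5, 6.6, -164], "yaw": 0.28, "claw": 1}, {"xyz": [2.5, 6.6, -164], "yaw": 0.28, "claw": 1}, {"xyz": [2.5, 6.6, -164], "yaw": 0.28, "claw": 1}, {"xyz": [2.5, 6.6, -164], "yaw": 0.28, "claw": 1}, {"xyz": [2.5, 6.6, -164], "yaw": 0.28, "claw": 1}, {"xyz": [2.5, 6.6, -164], "yaw": 0.28, "claw": 1}, {"xyz": [2.5, 6.6, -164], "yaw": 0.28, "claw": 1}]'

```text
time_s: 4.38
tcp_pos: [0.4923, -0.0505, 0.0679]
orientation: [3.141, -0.001, 0.28]
wrist_force: [-0.7, -0.5, 5.3]
finger_gap: 0.0212
finger_force: 58.9
```

move_arm --commands '[{"xyz": [0, 0, 15], "yaw": 0, "claw": 1}, {"xyz": [0, 0, 35], "yaw": 0, "claw": 1}, {"xyz": [0, 0, 65], "yaw": 0, "claw": 1}, {"xyz": [0, 0, 90], "yaw": 0, "claw": 1}, {"xyz": [0, -50, 90], "yaw": 0, "claw": 1}, {"xyz": [0, -105, 90], "yaw": 0, "claw": 1}, {"xyz": [-3, -160, 90], "yaw": 0, "claw": 1}, {"xyz": [-8, -230, 80], "yaw": 0, "claw": 1}, {"xyz": [-8, -230, 80], "yaw": 0, "claw": 1}, {"xyz": [-8, -230, 80], "yaw": 0, "claw": 1}, {"xyz": [-8, -230, 80], "yaw": 0, "claw": 1}]'

```text
time_s: 5.75
tcp_pos: [0.4835, -0.2789, 0.147]
orientation: [-3.14, 0.001, 0.281]
wrist_force: [0.9, 0.1, -2.4]
finger_gap: 0.0211
finger_force: 59.3
```

```bash
python3 - <<'E'
from h import *
s=state();c=cam('wrist');print(s['tcp_pos'],s['orientation'],s['wrist_force'],s['finger_gap'])
p=np.array(s['tcp_pos'])-[0,0,.06];q=proj(c,p);print('tip expected',q)
for n,b in[('b1',(.4757,-.2424,.052)),('b2',(.4846,-.3062,.052)),('b3',(.4932,-.3706,.052))]: print(n,proj(c,b))
u,v=map(int,q);save(c,'w3.png',(u-110,v-90,u+110,v+90),3.4);print(u-110,v-90)
cv2.imwrite('w3raw.png',c['color'][:,:,::-1]);np.save('w3T.npy',c['T'])
E
```

```text
[ 0.48354304 -0.2789464   0.1469669 ] [-3.13991421e+00  6.11916391e-04  2.80702244e-01] [ 0.85137888  0.14456193 -2.35298016] 0.02110721391728192
tip expected [279.24390583 225.68426759]
b1 [231.30463952 208.17464931]
b2 [313.09281853 219.34407344]
b3 [393.92633507 230.84769914]
169 135
```

View pics/w3.png

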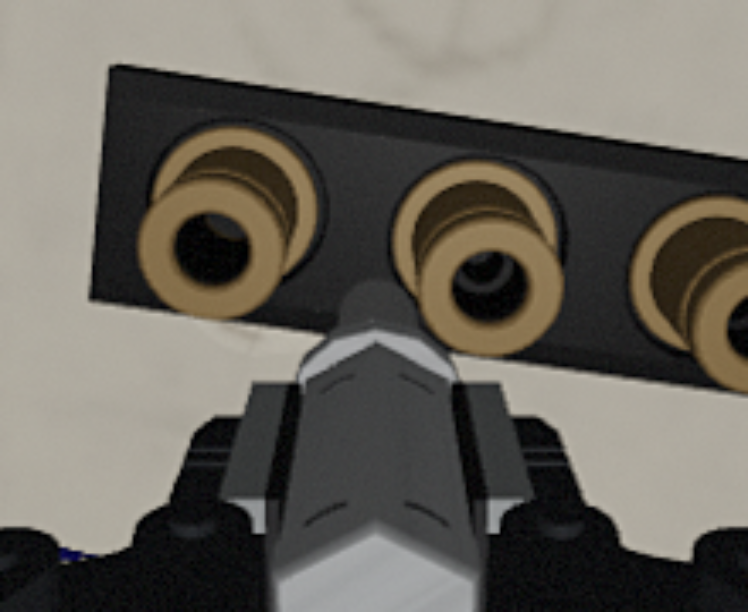

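Crop: the pin tip is dark, near (381,290), in front of the nest. Bush tops are at (212,248) and (490,286), matching my estimates to under 1 mm.

```bash
python3 - <<'E'
from h import *
im=cv2.imread('w3raw.png')
g=im[209:245,255:310].astype(float).mean(2)
g=cv2.resize(g,None,fx=12,fy=12,interpolation=cv2.INTER_CUBIC);g=cv2.GaussianBlur(g,(0,0),6)
cv2.imwrite('pics/pin.png',np.clip((g-5)*4,0,255))
E
```

```text
[ WARN:0@0.523] global loadsave.cpp:1063 imwrite_ Unsupported depth image for selected encoder is fallbacked to CV_8U.
```

View pics/pin.png

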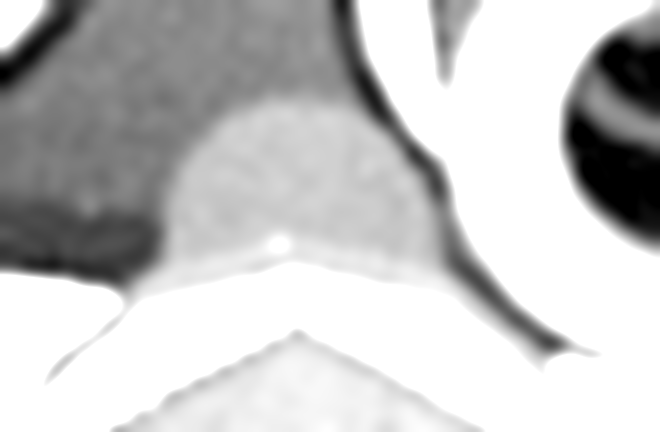

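move_arm --commands '[{"xyz": [1.1, -27.3, 0], "yaw": 0, "claw": 1}, {"xyz": [1.1, -27.3, -20], "yaw": 0, "claw": 1}, {"xyz": [1.1, -27.3, -32], "yaw": 0, "claw": 1}, {"xyz": [1.1, -27.3, -32], "yaw": 0, "claw": 1}, {"xyz": [1.1, -27.3, -34], "yaw": 0, "claw": 1}, {"xyz": [1.1, -27.3, -36], "yaw": 0, "claw": 1}, {"xyz": [1.1, -27.3, -37.5], "yaw": 0, "claw": 1}, {"xyz": [1.1, -27.3, -37.5], "yaw": 0, "claw": 1}]'

```text
time_s: 6.8
tcp_pos: [0.485, -0.3079, 0.1099]
orientation: [3.142, -0.0, 0.28]
wrist_force: [0.4, -0.4, -2.8]
finger_gap: 0.0208
finger_force: 59.5
```

move_arm --commands '[{"xyz": [-0.4, 1.5, 0], "yaw": 0, "claw": 1}, {"xyz": [-0.4, 1.5, 0], "yaw": 0, "claw": 1}]'

```text
time_s: 7.05
tcp_pos: [0.4845, -0.3063, 0.1098]
orientation: [-3.141, 0.0, 0.28]
wrist_force: [0.2, -0.4, -0.9]
finger_gap: 0.0214
finger_force: 59.5
```

```bash
python3 - <<'E'
from h import *
s=state();c=cam('wrist');print(s['tcp_pos'],s['wrist_force']); s=state();print(s['tcp_pos'],s['wrist_force'])
print(proj(c,(.4846,-.3062,.052)),proj(c,np.array(s['tcp_pos'])-[0,0,.06]))
cv2.imwrite('w4raw.png',c['color'][:,:,::-1])
g=c['color'][200:260,240:320].astype(float).mean(2);g=cv2.resize(g,None,fx=9,fy=9,interpolation=cv2.INTER_CUBIC)
cv2.imwrite('pics/w4.png',np.clip(g*2.5,0,255).astype(np.uint8))
E
```

```text
[ 0.48452548 -0.30627065  0.10983641] [ 0.20990509 -0.43618963 -0.9050696 ]
[ 0.48458036 -0.30637001  0.10986274] [-0.09778918 -0.35379005 -1.69338102]
[279.03377906 226.63776251] [279.27100698 225.70800796]
```

View pics/w4.png

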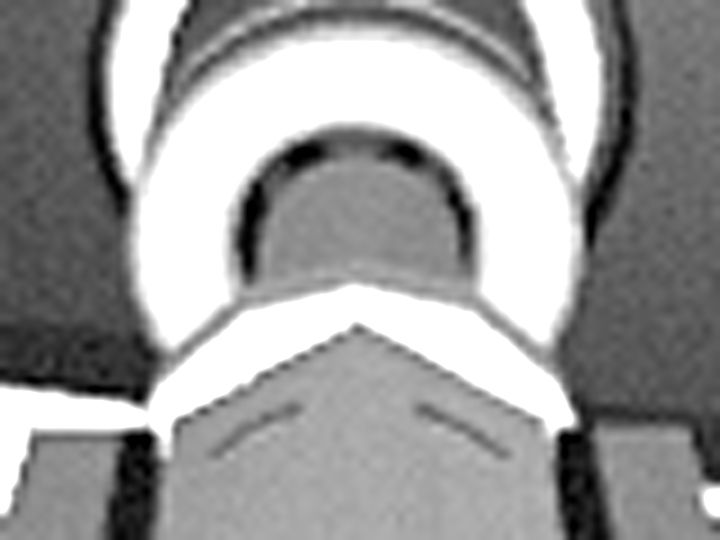

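The pin is centred in the middle bush's opening (pin at crop x 360, opening 235–480). Going down gently.

move_arm --commands '[{"xyz": [0, 0, -2], "yaw": 0, "claw": 1}, {"xyz": [0, 0, -4], "yaw": 0, "claw": 1}, {"xyz": [0, 0, -6], "yaw": 0, "claw": 1}, {"xyz": [0, 0, -8], "yaw": 0, "claw": 1}, {"xyz": [0, 0, -8], "yaw": 0, "claw": 1}]'

```text
time_s: 7.72
tcp_pos: [0.4845, -0.3063, 0.1015]
orientation: [-3.141, 0.0, 0.28]
wrist_force: [0.5, 0.3, -2.8]
finger_gap: 0.0213
finger_force: 59.5
```

move_arm --commands '[{"xyz": [0, 0, -2], "yaw": 0, "claw": 1}, {"xyz": [0, 0, -4], "yaw": 0, "claw": 1}, {"xyz": [0, 0, -6], "yaw": 0, "claw": 1}, {"xyz": [0, 0, -8], "yaw": 0, "claw": 1}, {"xyz": [0, 0, -9], "yaw": 0, "claw": 1}, {"xyz": [0, 0, -10], "yaw": 0, "claw": 1}, {"xyz": [0, 0, -10.5], "yaw": 0, "claw": 1}, {"xyz": [0, 0, -10.5], "yaw": 0, "claw": 1}]'

```text
time_s: 8.72
tcp_pos: [0.4846, -0.3064, 0.0913]
orientation: [-3.142, 0.0, 0.28]
wrist_force: [-0.3, 0.2, -2.2]
finger_gap: 0.0208
finger_force: 59.5
```

move_arm --commands '[{"xyz": [0, 0, -1], "yaw": 0, "claw": 1}, {"xyz": [0, 0, -1.5], "yaw": 0, "claw": 1}, {"xyz": [0, 0, -2], "yaw": 0, "claw": 1}, {"xyz": [0, 0, -2], "yaw": 0, "claw": 1}]'

```text
time_s: 9.22
tcp_pos: [0.4848, -0.3065, 0.0896]
orientation: [3.141, -0.0, 0.28]
wrist_force: [0.2, 0.3, 0.3]
finger_gap: 0.0215
finger_force: 59.6
```

move_arm --commands '[{"xyz": [0, 0, -0.5], "yaw": 0, "claw": 1}, {"xyz": [0, 0, -1], "yaw": 0, "claw": 1}, {"xyz": [0, 0, -1], "yaw": 0, "claw": 1}]'

```text
time_s: 9.6
tcp_pos: [0.4849, -0.3066, 0.0889]
orientation: [3.141, -0.001, 0.28]
wrist_force: [-0.6, 0.3, 4.6]
finger_gap: 0.0212
finger_force: 60.4
```

The gauge stops dead with the tip about 29 mm up and the force rising by 7 N, so bush_2 is blind. Trying bush_1.

move_arm --commands '[{"xyz": [0, 0, 10], "yaw": 0, "claw": 1}, {"xyz": [0, 0, 22], "yaw": 0, "claw": 1}, {"xyz": [0, 0, 33], "yaw": 0, "claw": 1}, {"xyz": [0, 0, 36], "yaw": 0, "claw": 1}, {"xyz": [-4.5, 32, 36], "yaw": 0, "claw": 1}, {"xyz": [-9.2, 64.2, 36], "yaw": 0, "claw": 1}, {"xyz": [-9.2, 64.2, 36], "yaw": 0, "claw": 1}, {"xyz": [-9.2, 64.2, 30], "yaw": 0, "claw": 1}, {"xyz": [-9.2, 64.2, 26], "yaw": 0, "claw": 1}, {"xyz": [-9.2, 64.2, 26], "yaw": 0, "claw": 1}, {"xyz": [-9.2, 64.2, 26], "yaw": 0, "claw": 1}]'

```text
time_s: 10.98
tcp_pos: [0.4755, -0.2427, 0.1141]
orientation: [-3.142, 0.0, 0.279]
wrist_force: [0.4, -0.0, -1.5]
finger_gap: 0.0209
finger_force: 59.6
```

```bash
python3 - <<'E'
from h import *
c=cam('wrist');s=state();print(s['tcp_pos'],s['wrist_force'])
print(proj(c,(.4846,-.3062,.052)))
q=proj(c,(.4757,-.2424,.052));print(q,proj(c,np.array(s['tcp_pos'])-[0,0,.06]))
g=cv2.cvtColor(c['color'],cv2.COLOR_RGB2HSV)
u,v=map(int,q)
m=((g[...,0]>10)&(g[...,0]<25)&(g[...,1]>70)&(g[...,2]>60))
for y in (v-6,v-3,v): print(y,''.join('#' if m[y,x] else '.' for x in range(u-30,u+31)),u-30)
E
```

```text
[ 0.47550377 -0.24258381  0.11420144] [-0.76392907 -0.55097259 -1.38622907]
[371.76953764 236.76386941]
[278.78492477 224.35197061] [278.96337004 225.72096085]
218 ......#############.......................##############..... 248
221 ......############.........................############...... 248
224 .....############...........................###########...... 248
```

move_arm --commands '[{"xyz": [0.2, 0.7, -2], "yaw": 0, "claw": 1}, {"xyz": [0.2, 0.7, -4], "yaw": 0, "claw": 1}, {"xyz": [0.2, 0.7, -6], "yaw": 0, "claw": 1}, {"xyz": [0.2, 0.7, -8], "yaw": 0, "claw": 1}, {"xyz": [0.2, 0.7, -10], "yaw": 0, "claw": 1}, {"xyz": [0.2, 0.7, -12], "yaw": 0, "claw": 1}, {"xyz": [0.2, 0.7, -12], "yaw": 0, "claw": 1}]'

```text
time_s: 11.9
tcp_pos: [0.4755, -0.2414, 0.1021]
orientation: [-3.141, 0.0, 0.28]
wrist_force: [0.0, -1.1, -2.2]
finger_gap: 0.0215
finger_force: 59.6
```

move_arm --commands '[{"xyz": [0, 0, -2], "yaw": 0, "claw": 1}, {"xyz": [0, 0, -4], "yaw": 0, "claw": 1}, {"xyz": [0, 0, -6], "yaw": 0, "claw": 1}, {"xyz": [0, 0, -8], "yaw": 0, "claw": 1}, {"xyz": [0, 0, -10], "yaw": 0, "claw": 1}, {"xyz": [0, 0, -11], "yaw": 0, "claw": 1}, {"xyz": [0, 0, -11], "yaw": 0, "claw": 1}]'

```text
time_s: 12.78
tcp_pos: [0.4756, -0.2415, 0.0912]
orientation: [-3.141, 0.0, 0.28]
wrist_force: [0.6, -0.2, -1.8]
finger_gap: 0.0208
finger_force: 59.6
```

move_arm --commands '[{"xyz": [0, 0, -0.5], "yaw": 0, "claw": 1}, {"xyz": [0, 0, -1], "yaw": 0, "claw": 1}, {"xyz": [0, 0, -1.5], "yaw": 0, "claw": 1}, {"xyz": [0, 0, -1.5], "yaw": 0, "claw": 1}]'

```text
time_s: 13.28
tcp_pos: [0.4756, -0.2415, 0.0898]
orientation: [-3.142, 0.0, 0.28]
wrist_force: [-0.3, -0.0, -1.9]
finger_gap: 0.0212
finger_force: 59.6
```

move_arm --commands '[{"xyz": [0, 0, -0.5], "yaw": 0, "claw": 1}, {"xyz": [0, 0, -1], "yaw": 0, "claw": 1}, {"xyz": [0, 0, -1.3], "yaw": 0, "claw": 1}, {"xyz": [0, 0, -1.3], "yaw": 0, "claw": 1}]'

```text
time_s: 13.78
tcp_pos: [0.4756, -0.2415, 0.0885]
orientation: [-3.142, 0.0, 0.28]
wrist_force: [-0.1, 0.1, -1.5]
finger_gap: 0.0215
finger_force: 59.6
```

move_arm --commands '[{"xyz": [0, 0, -0.5], "yaw": 0, "claw": 1}, {"xyz": [0, 0, -1], "yaw": 0, "claw": 1}, {"xyz": [0, 0, -1.5], "yaw": 0, "claw": 1}, {"xyz": [0, 0, -1.5], "yaw": 0, "claw": 1}]'

```text
time_s: 14.28
tcp_pos: [0.4756, -0.2415, 0.087]
orientation: [-3.142, 0.0, 0.28]
wrist_force: [1.0, -0.1, -2.1]
finger_gap: 0.0212
finger_force: 59.6
```

bush_1 lets the pin past the step level. Continuing down to nearly home.

move_arm --commands '[{"xyz": [0, 0, -2], "yaw": 0, "claw": 1}, {"xyz": [0, 0, -4], "yaw": 0, "claw": 1}, {"xyz": [0, 0, -6], "yaw": 0, "claw": 1}, {"xyz": [0, 0, -8], "yaw": 0, "claw": 1}, {"xyz": [0, 0, -8], "yaw": 0, "claw": 1}]'

```text
time_s: 14.9
tcp_pos: [0.4755, -0.2414, 0.0788]
orientation: [-3.141, 0.0, 0.28]
wrist_force: [0.5, -0.4, -1.9]
finger_gap: 0.0214
finger_force: 59.6
```

move_arm --commands '[{"xyz": [0, 0, -1.5], "yaw": 0, "claw": 1}, {"xyz": [0, 0, -3], "yaw": 0, "claw": 1}, {"xyz": [0, 0, -4.5], "yaw": 0, "claw": 1}, {"xyz": [0, 0, -6], "yaw": 0, "claw": 1}, {"xyz": [0, 0, -7.5], "yaw": 0, "claw": 1}, {"xyz": [0, 0, -8], "yaw": 0, "claw": 1}, {"xyz": [0, 0, -8], "yaw": 0, "claw": 1}, {"xyz": [0, 0, -8], "yaw": 0, "claw": 1}]'

```text
time_s: 15.9
tcp_pos: [0.4757, -0.2415, 0.0711]
orientation: [3.141, -0.0, 0.28]
wrist_force: [0.3, 0.3, -1.8]
finger_gap: 0.0212
finger_force: 59.6
```

move_arm --commands '[{"xyz": [0, 0, -1], "yaw": 0, "claw": 1}, {"xyz": [0, 0, -1], "yaw": 0, "claw": 1}, {"xyz": [0, 0, 6], "yaw": 0, "claw": 1}, {"xyz": [0, 0, 14], "yaw": 0, "claw": 1}, {"xyz": [0, 0, 24], "yaw": 0, "claw": 1}, {"xyz": [0, 0, 36], "yaw": 0, "claw": 1}, {"xyz": [0, 0, 50], "yaw": 0, "claw": 1}, {"xyz": [0, 0, 64], "yaw": 0, "claw": 1}, {"xyz": [4, 40, 64], "yaw": 0, "claw": 1}, {"xyz": [8, 95, 64], "yaw": 0, "claw": 1}, {"xyz": [13, 150, 64], "yaw": 0, "claw": 1}, {"xyz": [16.6, 190, 64], "yaw": 0, "claw": 1}, {"xyz": [16.6, 190, 64], "yaw": 0, "claw": 1}, {"xyz": [16.6, 190, 64], "yaw": 0, "claw": 1}, {"xyz": [16.6, 190, 64], "yaw": 0, "claw": 1}]'

```text
time_s: 17.77
tcp_pos: [0.4924, -0.0526, 0.1353]
orientation: [3.141, -0.0, 0.279]
wrist_force: [0.2, 0.2, -2.1]
finger_gap: 0.0213
finger_force: 59.8
```

```bash
python3 - <<'E'
from h import *
c=cam('wrist');s=state();print(s['tcp_pos'],s['wrist_force'])
q=proj(c,(.4924,-.0519,.052));t=proj(c,np.array(s['tcp_pos'])-[0,0,.06]);print(q,t)
x,y=190,150;print(x,y);save(c,'w5.png',(x,y,x+200,y+110),3.8)
d=cam('top');save(d,'t5.png',(270,180,400,270),5)
E
```

```text
[ 0.49231639 -0.05260936  0.13514642] [-0.12222965 -0.25624371 -2.30974552]
[278.16751566 215.57337463] [279.05865294 225.85950523]
190 150
```

View pics/w5.png

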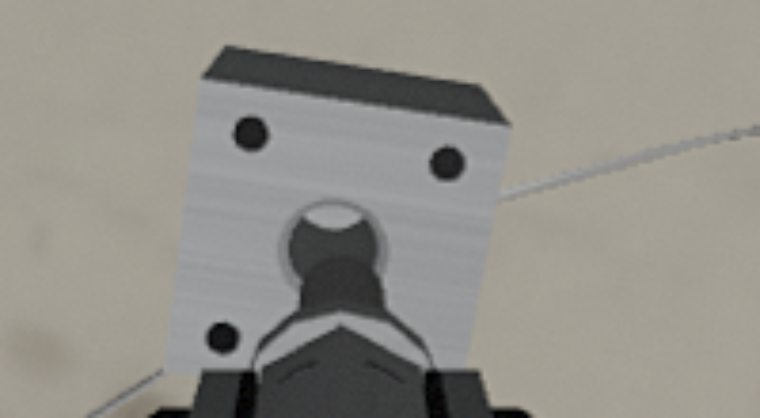

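Crop: the block hole's bevel ring is centred near (333,252), and the pin is at x≈341, so the hole is slightly to the left.

```bash
python3 - <<'E'
from h import *
c=cam('wrist');s=state()
print(plane(c,190+333/3.8,150+252/3.8,.052),s['tcp_pos'], plane(c,190+341/3.8,226,s['tcp_pos'][2]-.06))
E
```

```text
[ 0.49162345 -0.05162808  0.052     ] [ 0.49224083 -0.05248078  0.13503015] [ 0.49220695 -0.05304416  0.07503015]
```

move_arm --commands '[{"xyz": [-0.2, 1.6, 0], "yaw": 0, "claw": 1}, {"xyz": [-0.2, 1.6, -15], "yaw": 0, "claw": 1}, {"xyz": [-0.2, 1.6, -21], "yaw": 0, "claw": 1}, {"xyz": [-0.2, 1.6, -24], "yaw": 0, "claw": 1}, {"xyz": [-0.2, 1.6, -27], "yaw": 0, "claw": 1}, {"xyz": [-0.2, 1.6, -30], "yaw": 0, "claw": 1}, {"xyz": [-0.2, 1.6, -30], "yaw": 0, "claw": 1}]'

```text
time_s: 18.8
tcp_pos: [0.4919, -0.0499, 0.1049]
orientation: [-3.141, 0.0, 0.28]
wrist_force: [-0.0, 0.7, -2.4]
finger_gap: 0.0209
finger_force: 59.8
```

move_arm --commands '[{"xyz": [0.2, -0.5, -6], "yaw": 0, "claw": 1}, {"xyz": [0.2, -0.5, -13], "yaw": 0, "claw": 1}, {"xyz": [0.2, -0.5, -20], "yaw": 0, "claw": 1}, {"xyz": [0.2, -0.5, -27], "yaw": 0, "claw": 1}, {"xyz": [0.2, -0.5, -33], "yaw": 0, "claw": 1}, {"xyz": [0.2, -0.5, -35.5], "yaw": 0, "claw": 1}, {"xyz": [0.2, -0.5, -35.5], "yaw": 0, "claw": 1}]'

```text
time_s: 19.68
tcp_pos: [0.4921, -0.0504, 0.0693]
orientation: [-3.141, 0.0, 0.28]
wrist_force: [-0.4, 0.4, -1.2]
finger_gap: 0.0211
finger_force: 59.8
```

move_arm --commands '[{"xyz": [0, 0, -1.5], "yaw": 0, "claw": 1}, {"xyz": [0, 0, -1.5], "yaw": 0, "claw": -1}, {"xyz": [0, 0, -1.5], "yaw": 0, "claw": -1}, {"xyz": [0, 0, -1.5], "yaw": 0, "claw": -1}, {"xyz": [0, 0, -1.5], "yaw": 0, "claw": -1}, {"xyz": [0, 0, -1.5], "yaw": 0, "claw": -1}, {"xyz": [0, 0, 20], "yaw": 0, "claw": -1}, {"xyz": [0, 0, 50], "yaw": 0, "claw": -1}, {"xyz": [0, 0, 100], "yaw": 0, "claw": -1}, {"xyz": [0, 0, 130], "yaw": 0, "claw": -1}, {"xyz": [0, 0, 130], "yaw": 0, "claw": -1}]'

```text
time_s: 21.05
tcp_pos: [0.4942, -0.0508, 0.2022]
orientation: [3.139, -0.006, 0.28]
wrist_force: [0.3, -0.8, -1.5]
finger_gap: 0.0852
finger_force: 0.0
```

```bash
python3 - <<'E'
from h import *
c=cam('wrist');s=state();print(s['tcp_pos'],s['finger_gap'])
t=proj(c,(.4921,-.0510,.113)).astype(int);b=proj(c,(.4921,-.0510,.058)).astype(int);print(t,b)
save(c,'w6.png',(t[0]-70,t[1]-70,t[0]+70,t[1]+50),4.5)
E
```

```text
[ 0.49278628 -0.05048823  0.20043377] 0.08544840248770572
[278 216] [278 199]
```

View pics/w6.png

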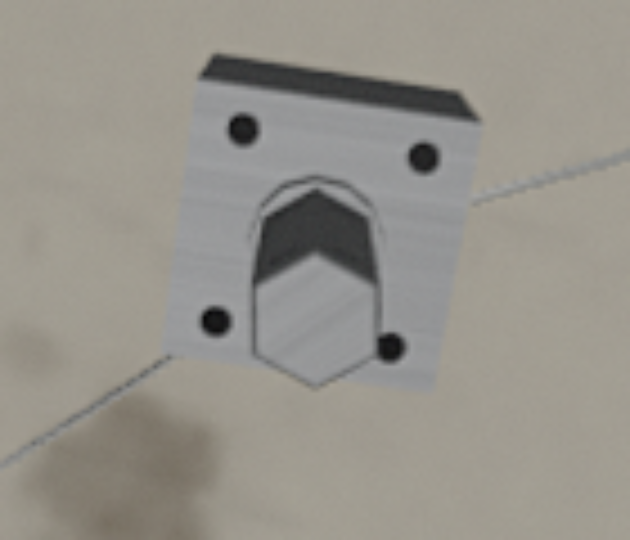

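Gauge stands seated in its block, shoulder flush. Now a look at the bare post with the grip yaw.

move_arm --commands '[{"xyz": [10, -10, 0], "yaw": 0.17, "claw": -1}, {"xyz": [40, -20, 0], "yaw": 0.34, "claw": -1}, {"xyz": [80, -35, 0], "yaw": 0.51, "claw": -1}, {"xyz": [120, -55, 0], "yaw": 0.68, "claw": -1}, {"xyz": [170, -75, 0], "yaw": 0.85, "claw": -1}, {"xyz": [170, -75, 0], "yaw": 1.02, "claw": -1}, {"xyz": [170, -75, -20], "yaw": 1.19, "claw": -1}, {"xyz": [170, -75, -40], "yaw": 1.36, "claw": -1}, {"xyz": [170, -75, -40], "yaw": 1.37, "claw": -1}, {"xyz": [170, -75, -40], "yaw": 1.37, "claw": -1}, {"xyz": [170, -75, -40], "yaw": 1.37, "claw": -1}]'

```text
time_s: 22.48
tcp_pos: [0.6627, -0.1255, 0.1602]
orientation: [3.14, 0.0, 1.648]
wrist_force: [0.8, 0.1, -0.3]
finger_gap: 0.0856
finger_force: 0.0
```

```bash
python3 - <<'E'
from h import *
c=cam('wrist');s=state();print(s['tcp_pos'],s['orientation'])
print(proj(c,(.664,-.126,.06)),proj(c,(.664,-.126,.02)))
save(c,'w7.png',(170,120,390,290),3.5);cv2.imwrite('w7raw.png',c['color'][:,:,::-1]);np.save('w7T.npy',c['T'])
E
```

```text
[ 0.66277055 -0.12549237  0.16039852] [3.14006974e+00 5.08874177e-04 1.64864682e+00]
[280.87497389 210.33071122] [280.60553041 198.46534752]
```

View pics/w7.png

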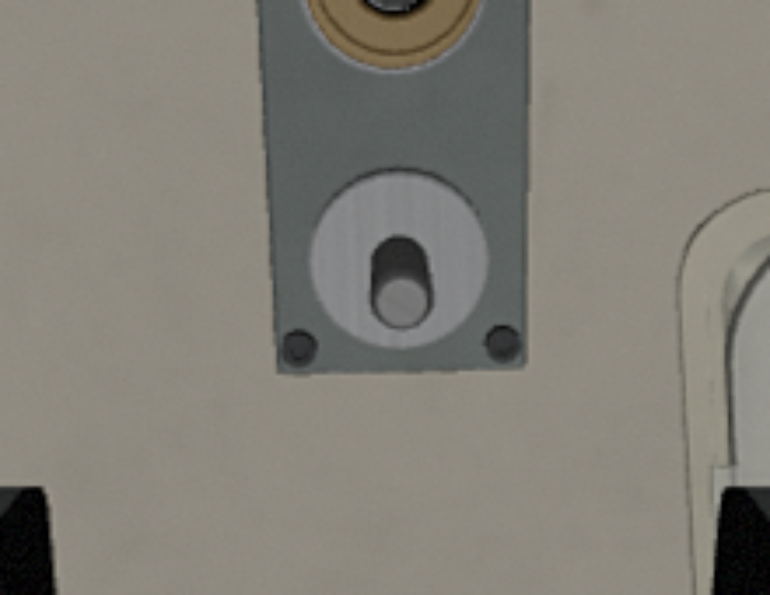

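Crop: post top disc at (402,301), shoulder disc centred at (399,259). The dish on the right is clear of a partly opened gripper.

```bash
python3 - <<'E'
from h import *
c=cam('wrist');s=state()
im=c['color'];g=cv2.cvtColor(im,cv2.COLOR_RGB2GRAY)
x0,y0,k=250,160,4
w=cv2.GaussianBlur(cv2.resize(g[y0:226,x0:318],None,fx=k,fy=k,interpolation=cv2.INTER_CUBIC),(0,0),2)
for th in(112,120,125,130):
    m=(w>th).astype(np.uint8);ct=max(cv2.findContours(m,0,1)[0],key=cv2.contourArea);h=cv2.convexHull(ct);e=cv2.fitEllipse(h)
    p=(np.array(e[0])+.5)/k-.5+[x0,y0];print(th,p,np.array(e[1])/k,plane(c,*p,.02))
print(plane(c,284.9,206,.06),s['tcp_pos'])
E
```

```text
112 [283.42674255 194.22632599] [49.52499008 50.88486099] [ 0.66633003 -0.12188735  0.02      ]
120 [283.42981339 194.16400528] [48.98873138 50.06027222] [ 0.66632815 -0.12182894  0.02      ]
125 [283.42114258 194.1664505 ] [48.58095932 49.5147934 ] [ 0.66632043 -0.12183183  0.02      ]
130 [283.36257935 194.15203094] [48.0337944  48.82034302] [ 0.66626596 -0.12182246  0.02      ]
[ 0.66696272 -0.1222605   0.06      ] [ 0.66273067 -0.12551673  0.16042097]
```

move_arm --commands '[{"xyz": [-20, -10, 15], "yaw": 0, "claw": -1}, {"xyz": [-70, -40, 15], "yaw": 0, "claw": -1}, {"xyz": [-120, -75, 15], "yaw": 0, "claw": -1}, {"xyz": [-160, -100, 0], "yaw": 0, "claw": -1}, {"xyz": [-187, -116, 0], "yaw": 0.05, "claw": -1}, {"xyz": [-187, -116, 0], "yaw": 0.05, "claw": -1}, {"xyz": [-187, -116, 0], "yaw": 0.05, "claw": -1}, {"xyz": [-187, -116, 0], "yaw": 0.05, "claw": -1}]'

```text
time_s: 23.58
tcp_pos: [0.4764, -0.2412, 0.1601]
orientation: [3.14, 0.001, 1.7]
wrist_force: [1.2, 0.1, 0.7]
finger_gap: 0.0852
finger_force: 0.0
```

```bash
python3 - <<'E'
from h import *
c=cam('wrist');s=state();print(s['tcp_pos'],s['orientation'])
q=proj(c,(.4756,-.2418,.052));print(q)
for t in(50,65,80):
    for o in holes(c,[q,proj(c,(.4845,-.3066,.052)),proj(c,(.4932,-.3706,.052))],.052,t): print(t,o)
E
```

```text
[ 0.4762874  -0.24106151  0.15988808] [3.14063817e+00 5.27076980e-04 1.70072555e+00]
[278.2978475  207.50861814]
50 (array([277.31, 206.94]), array([20.65, 21.91]), array([ 0.4747, -0.2414,  0.052 ]))
50 (array([278.24, 278.14]), array([18.17, 20.34]), array([ 0.4837, -0.3052,  0.052 ]))
50 (array([278.63, 341.33]), array([16.11, 19.07]), array([ 0.4923, -0.3696,  0.052 ]))
65 (array([277.32, 207.04]), array([21.61, 22.55]), array([ 0.4748, -0.2415,  0.052 ]))
65 (array([278.25, 278.3 ]), array([19. , 21.1]), array([ 0.4837, -0.3054,  0.052 ]))
65 (array([278.63, 341.5 ]), array([16.96, 19.89]), array([ 0.4923, -0.3697,  0.052 ]))
80 (array([277.33, 207.11]), array([22.45, 23.27]), array([ 0.4748, -0.2416,  0.052 ]))
80 (array([278.25, 278.5 ]), array([20.02, 22.03]), array([ 0.4838, -0.3056,  0.052 ]))
80 (array([278.65, 341.82]), array([18.27, 20.88]), array([ 0.4924, -0.3701,  0.052 ]))
```

move_arm --commands '[{"xyz": [-1.3, -0.6, -40], "yaw": 0, "claw": -1}, {"xyz": [-1.3, -0.6, -85], "yaw": 0, "claw": -1}, {"xyz": [-1.3, -0.6, -120], "yaw": 0, "claw": -1}, {"xyz": [-1.3, -0.6, -135], "yaw": 0, "claw": -1}, {"xyz": [-1.3, -0.6, -142], "yaw": 0, "claw": -1}, {"xyz": [-1.3, -0.6, -142], "yaw": 0, "claw": -1}, {"xyz": [-1.3, -0.6, -142], "yaw": 0, "claw": -1}]'

```text
time_s: 24.5
tcp_pos: [0.4749, -0.2425, 0.0186]
orientation: [3.14, 0.002, 1.7]
wrist_force: [0.5, 0.1, -0.2]
finger_gap: 0.0855
finger_force: 0.0
```

move_arm --commands '[{"xyz": [0, 0.8, 0], "yaw": 0, "claw": 1}, {"xyz": [0, 0.8, 0], "yaw": 0, "claw": 1}, {"xyz": [0, 0.8, 0], "yaw": 0, "claw": 1}, {"xyz": [0, 0.8, 0], "yaw": 0, "claw": 1}, {"xyz": [0, 0.8, 0], "yaw": 0, "claw": 1}, {"xyz": [0, 0.8, 0], "yaw": 0, "claw": 1}, {"xyz": [0, 0.8, 0], "yaw": 0, "claw": 1}]'

```text
time_s: 25.38
tcp_pos: [0.4742, -0.2414, 0.018]
orientation: [3.141, 0.001, 1.7]
wrist_force: [-1.3, -0.0, 6.0]
finger_gap: 0.0329
finger_force: 59.2
```

move_arm --commands '[{"xyz": [0, 0, 10], "yaw": 0, "claw": 1}, {"xyz": [0, 0, 30], "yaw": 0, "claw": 1}, {"xyz": [0, 0, 60], "yaw": 0, "claw": 1}, {"xyz": [0, 0, 82], "yaw": 0, "claw": 1}, {"xyz": [40, 25, 82], "yaw": -0.05, "claw": 1}, {"xyz": [85, 53, 82], "yaw": -0.05, "claw": 1}, {"xyz": [130, 81, 82], "yaw": -0.05, "claw": 1}, {"xyz": [170, 106, 82], "yaw": -0.05, "claw": 1}, {"xyz": [192, 119.5, 82], "yaw": -0.05, "claw": 1}, {"xyz": [192, 119.5, 82], "yaw": -0.05, "claw": 1}, {"xyz": [192, 119.5, 82], "yaw": -0.05, "claw": 1}, {"xyz": [192, 119.5, 82], "yaw": -0.05, "claw": 1}]'

```text
time_s: 26.88
tcp_pos: [0.6645, -0.1224, 0.0994]
orientation: [-3.14, -0.0, 1.649]
wrist_force: [0.0, -0.8, -1.1]
finger_gap: 0.0328
finger_force: 60.5
```

```bash
python3 - <<'E'
from h import *
c=cam('wrist');s=state();t=np.array(s['tcp_pos']);print(t,s['orientation'],s['wrist_force'])
z=t[2]+.034; q=proj(c,[t[0],t[1],z]);print(q)
for th in(40,50,65):
    for o in holes(c,[q],z,th,30): print(o, o and (o[2]-t)*1000)
    for o in holes(c,[q],z-.0,th,40): print(o, o and (o[2]-t)*1000)
save(c,'w8.png',(140,90,420,300),2.8)
E
```

```text
[ 0.66469641 -0.12242664  0.0995305 ] [-3.14056524e+00 -1.45982977e-04  1.64866014e+00] [ 1.29195421  0.0670238  -1.21893681]
[280.17055923 303.67246707]
(array([279.11, 301.34]), array([39.79, 45.03]), array([ 0.6642, -0.1214,  0.1335])) [-0.49641476  1.02664126 33.9695041 ]
(array([279.11, 301.34]), array([39.79, 45.03]), array([ 0.6642, -0.1214,  0.1335])) [-0.49641476  1.02664126 33.9695041 ]
(array([279.09, 301.49]), array([40.45, 45.66]), array([ 0.6642, -0.1215,  0.1335])) [-0.49641476  0.92664126 33.9695041 ]
(array([279.09, 301.49]), array([40.45, 45.66]), array([ 0.6642, -0.1215,  0.1335])) [-0.49641476  0.92664126 33.9695041 ]
(array([279.12, 301.68]), array([41.48, 46.87]), array([ 0.6642, -0.1216,  0.1335])) [-0.49641476  0.82664126 33.9695041 ]
(array([279.12, 301.68]), array([41.48, 46.87]), array([ 0.6642, -0.1216,  0.1335])) [-0.49641476  0.82664126 33.9695041 ]
```

View pics/w8.png

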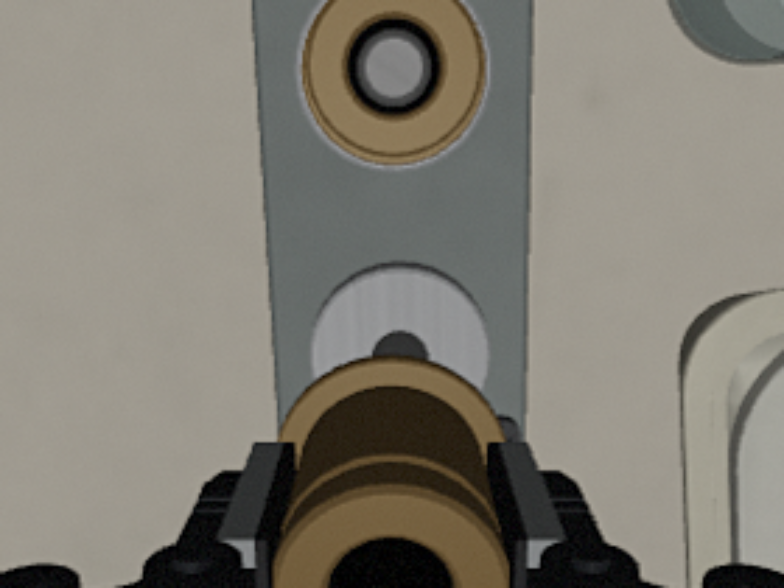

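```bash
python3 - <<'E'
from h import *
c=cam('wrist');print(plane(c,140+400.5/2.8,90+351.5/2.8,.02))
E
```

```text
[ 0.66706945 -0.12090335  0.02      ]
```

move_arm --commands '[{"xyz": [2.2, -0.5, 0], "yaw": 0, "claw": 1}, {"xyz": [2.2, -0.5, -10], "yaw": 0, "claw": 1}, {"xyz": [2.2, -0.5, -20], "yaw": 0, "claw": 1}, {"xyz": [2.2, -0.5, -24], "yaw": 0, "claw": 1}, {"xyz": [2.2, -0.5, -24], "yaw": 0, "claw": 1}, {"xyz": [2.2, -0.5, -24], "yaw": 0, "claw": 1}]'

```text
time_s: 27.72
tcp_pos: [0.6684, -0.1222, 0.0756]
orientation: [3.141, 0.0, 1.65]
wrist_force: [-0.9, -0.2, -1.1]
finger_gap: 0.0324
finger_force: 60.5
```

move_arm --commands '[{"xyz": [-1.0, 0, 0], "yaw": 0, "claw": 1}, {"xyz": [-1.0, 0, -1], "yaw": 0, "claw": 1}, {"xyz": [-1.0, 0, -2], "yaw": 0, "claw": 1}, {"xyz": [-1.0, 0, -3.5], "yaw": 0, "claw": 1}, {"xyz": [-1.0, 0, -5], "yaw": 0, "claw": 1}, {"xyz": [-1.0, 0, -5], "yaw": 0, "claw": 1}]'

```text
time_s: 28.48
tcp_pos: [0.667, -0.1221, 0.0702]
orientation: [-3.141, -0.0, 1.65]
wrist_force: [-0.4, -0.2, -1.5]
finger_gap: 0.0324
finger_force: 60.5
```

No contact force. Continuing in small steps.

move_arm --commands '[{"xyz": [0, 0, -1], "yaw": 0, "claw": 1}, {"xyz": [0, 0, -2], "yaw": 0, "claw": 1}, {"xyz": [0, 0, -3], "yaw": 0, "claw": 1}, {"xyz": [0, 0, -3], "yaw": 0, "claw": 1}]'

```text
time_s: 28.98
tcp_pos: [0.6671, -0.1222, 0.0674]
orientation: [-3.141, -0.0, 1.65]
wrist_force: [-0.2, -0.1, -0.9]
finger_gap: 0.0326
finger_force: 60.5
```

move_arm --commands '[{"xyz": [0, 0, -1], "yaw": 0, "claw": 1}, {"xyz": [0, 0, -2], "yaw": 0, "claw": 1}, {"xyz": [0, 0, -3], "yaw": 0, "claw": 1}, {"xyz": [0, 0, -3], "yaw": 0, "claw": 1}]'

```text
time_s: 29.48
tcp_pos: [0.667, -0.1222, 0.0644]
orientation: [-3.141, -0.0, 1.65]
wrist_force: [0.0, -0.3, -1.5]
finger_gap: 0.033
finger_force: 60.5
```

move_arm --commands '[{"xyz": [0, 0, -2], "yaw": 0, "claw": 1}, {"xyz": [0, 0, -4], "yaw": 0, "claw": 1}, {"xyz": [0, 0, -6], "yaw": 0, "claw": 1}, {"xyz": [0, 0, -8], "yaw": 0, "claw": 1}, {"xyz": [0, 0, -10], "yaw": 0, "claw": 1}, {"xyz": [0, 0, -10], "yaw": 0, "claw": 1}]'

```text
time_s: 30.22
tcp_pos: [0.6669, -0.1221, 0.0542]
orientation: [-3.141, -0.0, 1.65]
wrist_force: [-0.4, 0.5, -1.4]
finger_gap: 0.0326
finger_force: 60.5
```

move_arm --commands '[{"xyz": [0, 0, -2], "yaw": 0, "claw": 1}, {"xyz": [0, 0, -4], "yaw": 0, "claw": 1}, {"xyz": [0, 0, -6], "yaw": 0, "claw": 1}, {"xyz": [0, 0, -8], "yaw": 0, "claw": 1}, {"xyz": [0, 0, -10], "yaw": 0, "claw": 1}, {"xyz": [0, 0, -15], "yaw": 0, "claw": 1}, {"xyz": [0, 0, -17], "yaw": 0, "claw": 1}, {"xyz": [0, 0, -18], "yaw": 0, "claw": 1}, {"xyz": [0, 0, -18], "yaw": 0, "claw": 1}]'

```text
time_s: 31.35
tcp_pos: [0.6671, -0.1222, 0.0364]
orientation: [-3.141, -0.0, 1.65]
wrist_force: [-0.4, -0.9, -1.0]
finger_gap: 0.0328
finger_force: 60.5
```

move_arm --commands '[{"xyz": [0, 0, -1], "yaw": 0, "claw": 1}, {"xyz": [0, 0, -2], "yaw": 0, "claw": 1}, {"xyz": [0, 0, -3], "yaw": 0, "claw": 1}, {"xyz": [0, 0, -3], "yaw": 0, "claw": 1}]'

```text
time_s: 31.85
tcp_pos: [0.6671, -0.1222, 0.0334]
orientation: [-3.141, -0.0, 1.65]
wrist_force: [-0.9, -0.3, -1.1]
finger_gap: 0.0331
finger_force: 60.5
```

move_arm --commands '[{"xyz": [0, 0, -0.5], "yaw": 0, "claw": 1}, {"xyz": [0, 0, -0.8], "yaw": 0, "claw": 1}, {"xyz": [0, 0, -0.8], "yaw": 0, "claw": 1}]'

```text
time_s: 32.22
tcp_pos: [0.6671, -0.1222, 0.0327]
orientation: [-3.142, 0.0, 1.65]
wrist_force: [-1.0, 0.5, -0.5]
finger_gap: 0.033
finger_force: 60.5
```

move_arm --commands '[{"xyz": [0, 0, -0.4], "yaw": 0, "claw": 1}, {"xyz": [0, 0, -0.4], "yaw": 0, "claw": 0.1}, {"xyz": [0, 0, -0.4], "yaw": 0, "claw": -0.3}, {"xyz": [0, 0, -0.4], "yaw": 0, "claw": -0.3}, {"xyz": [0, 0, -0.4], "yaw": 0, "claw": -0.3}, {"xyz": [0, 0, -0.4], "yaw": 0, "claw": -0.3}]'

```text
time_s: 32.98
tcp_pos: [0.6672, -0.1222, 0.0324]
orientation: [3.142, 0.0, 1.65]
wrist_force: [-0.1, 0.7, -0.5]
finger_gap: 0.0555
finger_force: 0.0
```

move_arm --commands '[{"xyz": [0, 0, 10], "yaw": 0, "claw": -0.3}, {"xyz": [0, 0, 30], "yaw": 0, "claw": -0.3}, {"xyz": [0, 0, 70], "yaw": 0, "claw": -0.3}, {"xyz": [0, 0, 110], "yaw": 0, "claw": -0.3}, {"xyz": [0, 0, 127], "yaw": 0, "claw": -0.3}, {"xyz": [0, 0, 127], "yaw": 0, "claw": -0.3}, {"xyz": [0, 0, 127], "yaw": 0, "claw": -0.3}]'

```text
time_s: 33.85
tcp_pos: [0.6659, -0.1219, 0.1576]
orientation: [-3.139, -0.001, 1.65]
wrist_force: [0.8, -0.2, -0.4]
finger_gap: 0.0555
finger_force: 0.0
```

```bash
python3 - <<'E'
from h import *
c=cam('wrist');s=state();t=np.array(s['tcp_pos']);print(t,s['finger_gap'])
a=save(c,'w9.png',(170,90,390,255),3.5)
P=np.array([.6668,-.1218])
for z in(.066,.069):
    print(holes(c,[proj(c,[*P,z])],z,50))
q=P+.072*np.array([-.082,.9966]);print(holes(c,[proj(c,[*q,.066])],.066,50))
E
```

```text
[ 0.66575477 -0.12186232  0.15719269] 0.055489421901468
[None]
[None]
[None]
```

View pics/w9.png

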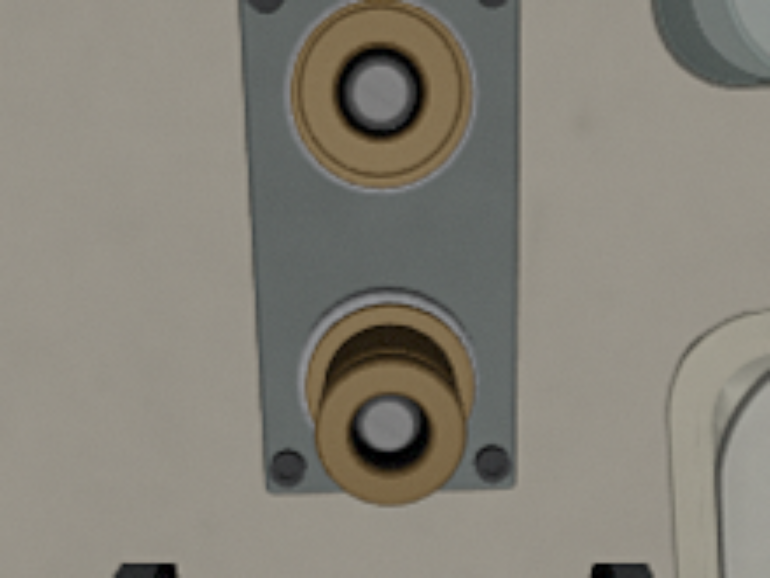

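bush_1 is down on the bare post with its flange on the shoulder. Body rim is at (391,430), flange at (390,388), and the post top shows inside the bore. Released at 0.4 mm above seat by TCP height.

```bash
python3 -c "
from bench import ticket
print(ticket.hand_in())"
```

```text
the job is handed in; nothing more can be done
None
```

The job is handed in, with no verdict returned: bush_1 is the through-bored bush and is released on the bare post, the gauge is back in its block, and bush_2 (blind) and bush_3 (never probed) are still in their seats, all at about 34 s.

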